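# Rack a circuit board and lock the rack's sliding end at the next hole

### The job

Stand the green circuit board on edge in the empty slot of the board rack and let go of it; then take the red knob, pull the lock plunger up, slide the rack's black movable end one hole towards the boards so that its grooves take their edges, and lower the pin fully home in that hole. Finish while still gripping the red knob with the pin held home, and do not disturb the other boards or the things on the bench.

Things in the scene. Friction and masses are not known exactly. Their poses are not given: they have to be found in the camera images.
- green_board: The board to rack: stiff plate 8 mm thick (x), 120 wide (y), 90 high (z), about 0.2 kg; green with small chips on its +x face (top middle bare), aluminium on the other. Origin at the centre of its lower edge, z up. Starts upright on edge in one of the wooden stand's two slots (which one varies). Either face may look forward in the rack.
- stand: Light wooden two-slot stand, fixed, 116 (x) x 130 (y) x 8 mm base; origin at the centre of its underside. Slots run along its y at x = -32 and +32 mm, floor 8 mm up, 11 mm wide, between walls that end 34 mm above the bench. The boards in it stand 64 mm apart.
- orange_board: Same board in orange, upright in the other slot of the wooden stand. Leave it.
- blue_board: Same board in blue, already upright in the far slot (x = +32 mm) of the rack. Leave it there; the movable end may nudge it a little as it closes.
- rack: Board rack, fixed: aluminium base 116 (x) by 295 mm (y -220 to +75), 8 mm thick, origin on the bench under the middle of the board places. Two slots along y at x = -32 (empty, nearer the robot) and +32 mm (blue board). Grey fixed end at +y; black movable end at -y on a steel rail (26 mm wide, top 22 mm up) with four dark holes 25 mm apart along y.
- near_slot (a point): Centre of the empty slot's floor, 8 mm above the bench, axes as the rack's: the green board's origin belongs here (some mm off along y is fine), board y along rack y. The slot is 12 mm wide, between grey walls from y = -50 to +50 mm that top out 30 mm above the bench, flaring to 20 mm at the mouth.
- fixed_end (a point): Point on the grey fixed end comb at the near slot: bottom of its groove, at rack x = -32, y = +63, 83 mm above the bench (the comb's top). The groove is upright, 12 mm wide (20 mm at its flared top and mouth), rib tips at y = +49, and takes about 10 mm of the board's edge; a board centred at y = 0 is 3 mm short of its bottom.
- slide (a joint): Position of the black movable end along rack +y, m: 0 at the start (second hole from the boards), 0.025 = next hole towards the boards (wanted; the last that way), -0.025, -0.05 the others. Travel -0.05 to 0.03, about 2 N when the pin is out. Its comb, 83 mm high, has grooves 14 mm wide; bottom at rack y = -90 mm at the start, -65 at the wanted hole.
- plunger (a joint): Height of the lock plunger, m: 0 = pin fully home, 0.011 = tip just clear of the rail's top (it rests on the rail between holes), 0.016 = fully up. A spring pushes it down, 3 N at home, 5.5 N at the top. Pin 8 mm across with a round tip, holes 11 mm; pin axis = knob axis.
- knob: Red round knob on top of the lock plunger, 30 mm across, 24 high, axis vertical; origin at the centre of its underside, 52 mm above the bench when home. Rides with the movable end, at rack x = 0, y = -145 mm at the start. Under it a steel neck 20 mm across on a black foot whose top is 32 mm above the bench; black comb 47 mm from its axis.
- knob_grip (a point): Middle of the red knob, on its axis, 12 mm below its top (64 mm above the bench when the pin is home).
- screwdriver: Screwdriver lying on the bench, origin near its middle. Leave it.
- flux_jar: Small jar, 48 mm across, 50 mm high. Leave it.
- solder_reel: Steel-coloured solder reel, 54 mm across, 30 mm high. Leave it.
- multimeter: Yellow multimeter, 160 x 80 x 34 mm, lying flat. Leave it.

How it is judged (in metres and radians):
On the way, in this order (a step that is already met when the one before it is completed fails the run):
1. the green board stands in the rack's empty slot, let go, while the movable end is still locked at its first hole (x of green_board in the frame of near_slot between -0.005 and 0.005 m and y of green_board in the frame of near_slot between -0.009 and 0.009 m and z of green_board in the frame of near_slot between -0.004 and 0.004 m and angle between green_board's own z axis and vertical below 0.08 rad and angle between the y axis of green_board and the y axis of rack, either way round below 0.06 rad and contact force between the fingers and green_board below 0.2 N and value of joint slide between -0.004 and 0.004 m and value of joint plunger below 0.004 m), for 0.2 s.
2. the lock plunger is pulled clear by its knob, the board still seated (x of green_board in the frame of near_slot between -0.005 and 0.005 m and y of green_board in the frame of near_slot between -0.009 and 0.009 m and z of green_board in the frame of near_slot between -0.004 and 0.004 m and angle between green_board's own z axis and vertical below 0.08 rad and angle between the y axis of green_board and the y axis of rack, either way round below 0.06 rad and value of joint plunger above 0.0105 m and contact force between the fingers and knob above 1 N), for 0.05 s.
3. the movable end is at the next hole towards the boards with the pin home (value of joint slide between 0.022 and 0.028 m and value of joint plunger below 0.003 m), for 0.2 s.
At the end, for the whole second after the job is handed in: Green board upright in the near slot (5 mm across, 9 along, 4 up; 0.08 rad tilt, 0.06 yaw), not held; movable end within 3 mm of 0.025 m, plunger under 3 mm; fingers hold the knob (over 2 N); blue board moved under 15 mm, orange 20, other things 30 (all of step 3 and x of green_board in the frame of near_slot between -0.005 and 0.005 m and y of green_board in the frame of near_slot between -0.009 and 0.009 m and z of green_board in the frame of near_slot between -0.004 and 0.004 m and angle between green_board's own z axis and vertical below 0.08 rad and angle between the y axis of green_board and the y axis of rack, either way round below 0.06 rad and contact force between the fingers and knob above 2 N and contact force between the fingers and green_board below 0.2 N and linear speed of green_board below 0.02 m/s and distance of blue_board from where it was at the start of the episode below 0.015 m and distance of orange_board from where it was at the start of the episode below 0.02 m and distance of each of screwdriver, flux_jar, solder_reel, multimeter from where it was at the start of the episode below 0.03 m); the arm keeps its last pose, push and grip.
It fails at once if the blue board is disturbed (over 15 mm) (distance of blue_board from where it was at the start of the episode above 0.015 m).
It fails at once if the orange board is disturbed (over 20 mm) (distance of orange_board from where it was at the start of the episode above 0.02 m).
It fails at once if a tool, jar, reel or meter on the bench is disturbed (over 30 mm) (distance of any of screwdriver, flux_jar, solder_reel, multimeter from where it was at the start of the episode above 0.03 m).
It also fails if it takes over 51 s, if anything falls off the work surface, if the arm or the gripper's body presses on something with over 40 N, if the wrist force passes 120 N, or if a joint passes its speed limit or range.

### The arm

A 6-joint arm with a two-finger parallel gripper is mounted at the origin on the work surface. World frame = base frame: x ahead of the robot, y to its left, z up, the work surface at z = 0. Lengths are in mm, angles in rad, forces in N, time in s.
With the tool pointing down it reaches from about 350 to 975 mm from the base axis. Payload 7.1 kg.
Tool frame: the origin (TCP) lies between the finger pads; the fingertips stand 17 mm ahead of it and the grasp point (between the pads) lies 2 mm behind it; z points along the fingers, y is the line along which they close (so a half turn about z gives the same grasp; the last joint's range is limited). The gripper opens to 88 mm and grips with 3 to 60 N. Pads are 20 mm wide; open, the fingers measure 115 mm over their backs; the gripper's body (75 mm by 178 mm) begins 61 mm behind the grasp point.
Start: joints at [1.083, 0.423, 1.63, -0, 1.089, -0.019], TCP at [282.353, 557.568, 239.675] pointing down, gripper open.
Joint ranges: [-3, 3], [-0.9, 2.11], [0.09, 2.58], [-1.31, 4.45], [0.11, 2.69], [-2.54, 2.54]. Speed limits (rad/s): [2.39, 2.39, 3.01, 3.14, 3.14, 3.14].

### API

Orientations are given as a rotation vector (axis times angle).
In Python, from workcell import ctrl gives the robot as it stands.
- The arm moves only by the shell command python3 jog.py 'ROWS' [OPENING]. ROWS is a JSON list of rows, 1 to 5 of them, each an object with the fields dx, dy, dz (the shift in normalised numbers (1 is 20 cm)), wx, wy, wz (a rotation vector in fractions of the full range, 1 being 4 rad); a field left out counts as zero; each row shifts and turns the commanded pose from where the row before left it, along the tool's axes as they then stand; what a row does not reach is not made up. A row lasts 1/12 s, in which the tool goes at most 41.7 mm and 0.125 rad, less where a joint would pass 70% of its speed; a pose out of reach is approached as far as the arm can. OPENING is the finger opening in mm, set as the command begins (- or left out keeps the last). The fingers move at their own pace and stop on an object; the grip force is fixed at half the most. Time passes only in rows, so rows that do not move let the fingers close. It prints the time, the measured TCP pose, the force, the opening and the grip force at its end. Input that does not fit is refused with a message, and nothing moves.
- ctrl.get_obs(): the state, without advancing time (a new reading comes with each control period).
- ctrl.get_image(name): name is "scene" or "side" or "wrist"; returns a dict with "img" (420x560x3 uint8, red, green, blue), "fx", "fy", "cx", "cy" (pixels), "R" (3x3) and "t" (3): a world point X has camera coordinates R X + t. Camera axes: x right, y down, z forward; pixel columns grow to the right and rows downward; lengths in mm; the calibration is good to about 2 mm. A picture is of the moment at which its call begins. There is no depth.
- ctrl.close_job(): hands the job in; it is judged then, once.
The state is a dict: "t": time; "qpos": joint angles; "qvel": joint speeds; "joint_torque": joint torques, N m; "ee_pos": TCP position; "orientation": TCP orientation; "ft_force": force on the tool from outside, world axes, zero at the start; "moment": the same for the moment, N m; "width": finger opening in mm; "grasp_force": force on a finger pad.
Only numpy, scipy, OpenCV 4.12 (cv2) and the standard library are available. Lean on these libraries where they do the work, as an engineer would, in place of code of your own. Each camera call takes 0.05 s, during which the arm holds its last target. There are 200 camera calls.

## Working session

There is one attempt and no reset: what is moved stays moved. The work goes in short steps, Python scripts to look and compute and a shell command to move; the robot and the scene stay as the last step left them, time stands still between calls to the robot, and variables do not carry over. Pictures are saved under pics/ and viewed, at most 12 in all, crops included, and the job is handed in when it is done.

```bash
ls; mkdir -p pics; python3 - <<'E'
from workcell import ctrl
import cv2,json
o=ctrl.get_obs();print({k:(v if not hasattr(v,'tolist') else v.tolist()) for k,v in o.items()})
for n in("scene","side"):
    d=ctrl.get_image(n);cv2.imwrite(f"pics/{n}0.png",d["img"][:,:,::-1]);print(n,d["fx"],d["cx"],d["cy"],d["R"],d["t"])
E
```

```text
jog.py
pics
workcell.py
{'t': 0.0, 'qpos': [1.0830051594601753, 0.4238250759410268, 1.63066415841712, 4.9805653202700495e-05, 1.0885816279732796, -0.01901940417543843], 'qvel': [0.001206900258016742, -0.001539622806214397, 0.002228718656536977, -0.0010834309309961903, 0.0006887206740195162, -0.0016701335468337335], 'joint_torque': [-0.003394184459466487, -54.46480751037598, -27.36589014530182, 0.06431788438931108, 0.022715347004123032, -8.409100701101124e-05], 'ee_pos': [282.1058765180213, 557.1374497652731, 238.92166549693826], 'orientation': [-0.7295605583542435, -3.055281363507863, 0.0022301474722483555], 'ft_force': [0.24783398501051618, 0.5955654227766245, -0.6762972880634026], 'moment': [-0.015341362879936368, -0.008026678700377553, 0.02039364930072409], 'grasp_force': 0.0, 'width': 88.07071150049691}
scene 384.5215182134005 280.97841549531523 208.74113906354276 [[-0.03305505  0.99945288 -0.00113815]
 [ 0.86402545  0.02800361 -0.50266869]
 [-0.5023618  -0.01759913 -0.86447839]] [  -2.92507281 -444.55913446 1065.730012  ]
side 533.3126753715386 279.3396357146247 205.5788970510542 [[ 0.87529142 -0.48353826  0.00746246]
 [-0.28071889 -0.52059598 -0.80633537]
 [ 0.39377893  0.70368357 -0.59141152]] [-458.01143716  234.97268853  924.88255839]
```

View pics/scene0.png

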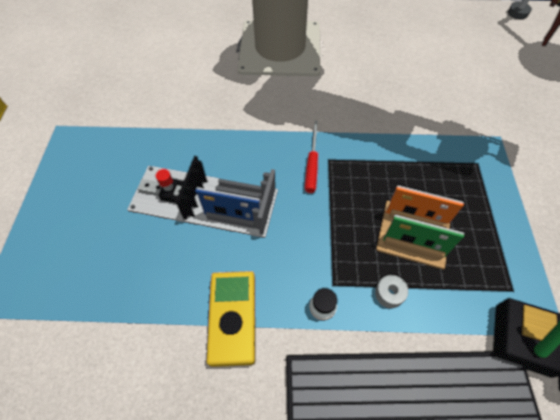

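View pics/side0.png

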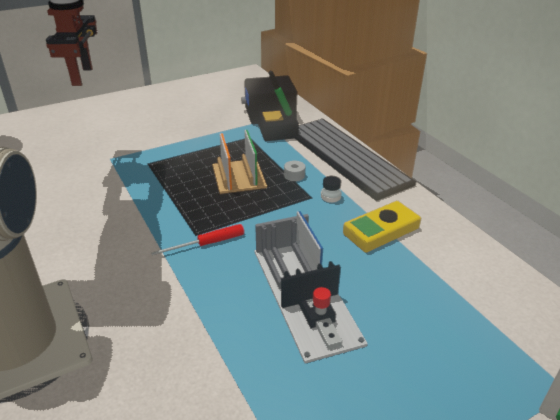

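The scene view shows the green board in the stand's far slot, with its top edge at about (391,217)-(463,236) and the orange board behind it. The rack's knob is at (164,177) and the blue board's top is near (198,190)-(262,207). In the side view the knob is at (322,297), and the green board's top edge runs from about (246,133) to (257,155).

```bash
cat > h.py <<'E'
from workcell import ctrl
import numpy as np,cv2,pickle,os
from scipy.spatial.transform import Rotation as Ro
def snap(n,tag):
    d=ctrl.get_image(n); d['obs']=ctrl.get_obs(); pickle.dump(d,open(f'pics/{tag}.pkl','wb'));return d
def load(tag): return pickle.load(open(f'pics/{tag}.pkl','rb'))
def P(d): 
    K=np.array([[d['fx'],0,d['cx']],[0,d['fy'],d['cy']],[0,0,1]]);return K@np.c_[np.array(d['R']),np.array(d['t'])]
def proj(d,X):
    p=P(d)@np.r_[X,1];return p[:2]/p[2]
def onz(d,uv,z):
    p=P(d);A=np.c_[p[:,0],p[:,1],-np.r_[uv,1]];return np.linalg.solve(A,-(p[:,2]*z+p[:,3]))[:2]
def tri(*ps):
    A=[]
    for d,(u,v) in ps:
        p=P(d);A+=[u*p[2]-p[0],v*p[2]-p[1]]
    A=np.array(A);return np.linalg.lstsq(A[:,:3],-A[:,3],rcond=None)[0]
def totool(dw):
    o=ctrl.get_obs();return Ro.from_rotvec(o['orientation']).inv().apply(dw)
E
python3 - <<'E'
from h import *
s=snap('scene','scene1');b=snap('side','side1')
print('knob',tri((s,(164,177)),(b,(322,297))))
for n,l in dict(green=[(391,217),(463,236)],orange=[(398,188),(463,207)]).items(): print(n,[onz(s,p,98) for p in l])
print('blue',[onz(s,p,98) for p in [(198,190),(262,207)]])
print('greenside',[onz(b,p,98) for p in [(246,133),(257,155)]])
w=snap('wrist','w0');R=np.array(w['R']);c=-R.T@w['t'];print('cam',c,w['fx'],R[2])
o=w['obs'];print('camera in tool',totool(c-o['ee_pos']),totool(R[2]),totool(R[0]))
print(Ro.from_rotvec(o['orientation']).as_matrix())
E
```

```text
knob [ 487.0438406  -216.1311807    64.82782385]
green [array([581.48603357, 218.38810301]), array([615.19622784, 338.82146326])]
orange [array([519.11209043, 238.2378285 ]), array([556.52345743, 350.74185558])]
blue [array([ 535.56736058, -133.47920199]), array([568.29462683, -12.52422656])]
greenside [array([604.90196632, 321.4011425 ]), array([580.69324836, 213.38099501])]
cam [210.26132312 595.18284216 385.11886909] 357.33896085607466 [ 0.26117638 -0.13348766 -0.95601671]
camera in tool [  81.33018348    1.10261862 -145.79465266] [-2.93281251e-01 -4.10920993e-04  9.56026118e-01] [-5.68742836e-04  9.99999806e-01  2.55347943e-04]
[[-8.92102607e-01  4.51832774e-01 -2.87566729e-04]
 [ 4.51832864e-01  8.92102382e-01 -6.34891542e-04]
 [-3.03258424e-05 -6.96320499e-04 -9.99999757e-01]]
```

Careful with the scale: shifts go in shares of 20 cm and turns go in shares of 4 rad. That gives: -37 mm / 200 = -0.185, -9.5 mm / 200 = -0.0475.

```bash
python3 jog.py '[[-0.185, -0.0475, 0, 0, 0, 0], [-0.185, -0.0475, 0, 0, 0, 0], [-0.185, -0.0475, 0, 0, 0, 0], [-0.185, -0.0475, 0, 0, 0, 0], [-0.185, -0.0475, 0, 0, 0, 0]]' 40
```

```text
refused: ROWS must be a list of objects with named fields. Nothing was moved.
```

I used the wrong layout. The manual says a list of objects with named fields; once more.

```bash
python3 jog.py '[{"dx":-0.185, "dy":-0.0475}, {"dx":-0.185, "dy":-0.0475}, {"dx":-0.185, "dy":-0.0475}, {"dx":-0.185, "dy":-0.0475}, {"dx":-0.185, "dy":-0.0475}]' 40; python3 jog.py '[{"dx":-0.185, "dy":-0.0475}, {"dx":-0.185, "dy":-0.0475}, {"dx":-0.185, "dy":-0.0475}, {"dx":-0.185, "dy":-0.0475}, {"dx":-0.185, "dy":-0.0475}]'; python3 jog.py '[{"wz":0.0313}, {"wz":0.0313}, {"wz":0.0313}, {"wz":0.0313}, {"wz":0.0313}]';python3 jog.py '[{"wz":0.0313}, {"wz":0.0313}, {"wz":0.0313}, {"wz":0.0313}, {"wz":0.0313}]';python3 jog.py '[{"wz":0.0313}, {}, {}]'
python3 - <<'E'
from h import *
o=ctrl.get_obs();print(o['t'],o['ee_pos'],o['qpos'],o['ft_force']);print(Ro.from_rotvec(o['orientation']).as_matrix())
print(totool(np.array([598,279,240])-o['ee_pos']))
w=snap('wrist','w1');cv2.imwrite('pics/w1.png',cv2.resize(w['img'][:,:,::-1],(800,600),interpolation=cv2.INTER_CUBIC))
E
```

```text
t: 0.67
ee_pos: [426.9, 430.3, 239.7]
orientation: [-0.729, -3.056, 0.0]
ft_force: [0.6, 0.2, -0.6]
width: 57.8
grasp_force: 0.0
t: 1.08
ee_pos: [570.7, 304.1, 239.6]
orientation: [-0.73, -3.056, 0.0]
ft_force: [0.4, 0.2, 0.6]
width: 39.8
grasp_force: 0.0
t: 1.5
ee_pos: [569.5, 305.4, 239.4]
orientation: [-1.642, -2.678, 0.001]
ft_force: [-0.5, 0.6, 0.4]
width: 39.8
grasp_force: 0.0
t: 1.92
ee_pos: [569.4, 305.6, 239.5]
orientation: [-2.386, -2.044, 0.001]
ft_force: [-0.4, -0.4, 0.8]
width: 39.7
grasp_force: 0.0
t: 2.17
ee_pos: [569.4, 305.6, 239.6]
orientation: [-2.499, -1.903, 0.0]
ft_force: [-0.8, -0.6, 0.5]
width: 39.9
grasp_force: 0.0
2.1667 [569.4494389  305.59523498 239.55039859] [ 4.74124824e-01  4.54437563e-01  1.57996507e+00 -7.63041109e-06
  1.10746232e+00  7.43375513e-01] [-0.84648858 -0.58451041  0.51649704]
[[ 2.66005887e-01  9.63971374e-01 -2.39147144e-04]
 [ 9.63971385e-01 -2.66005923e-01 -1.30394396e-04]
 [-1.89311022e-04 -1.95845327e-04 -9.99999963e-01]]
[-18.04251328  34.5963256   -0.45296131]
```

View pics/w1.png

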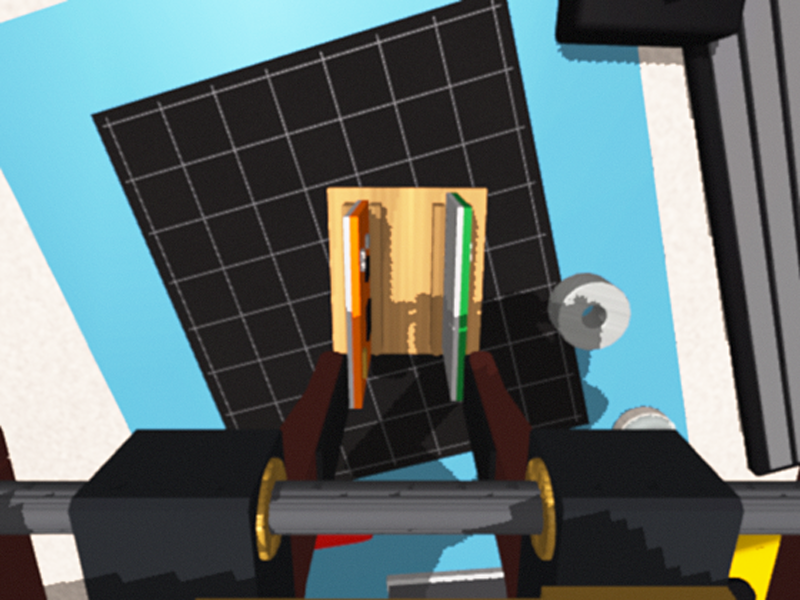

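The wrist view shows the green board's top edge running roughly (460,195) to (458,400) in the 800x600 picture, nearly parallel to the image columns. Orange is to its left and the gripper at the bottom. I'll centre over green and look again.

```bash
python3 jog.py '[{"dx":-0.045, "dy":0.085}, {"dx":-0.045, "dy":0.0875}, {}, {}]'
python3 - <<'E'
from h import *
w=snap('wrist','w2');im=w['img'][120:300,200:380,::-1];cv2.imwrite('pics/w2.png',cv2.resize(im,(720,720)[:2],interpolation=cv2.INTER_CUBIC)[:600])
E
```

```text
t: 2.55
ee_pos: [598.2, 278.5, 239.5]
orientation: [-2.502, -1.899, 0.0]
ft_force: [0.7, -0.1, -0.3]
width: 39.9
grasp_force: 0.0
```

View pics/w2.png

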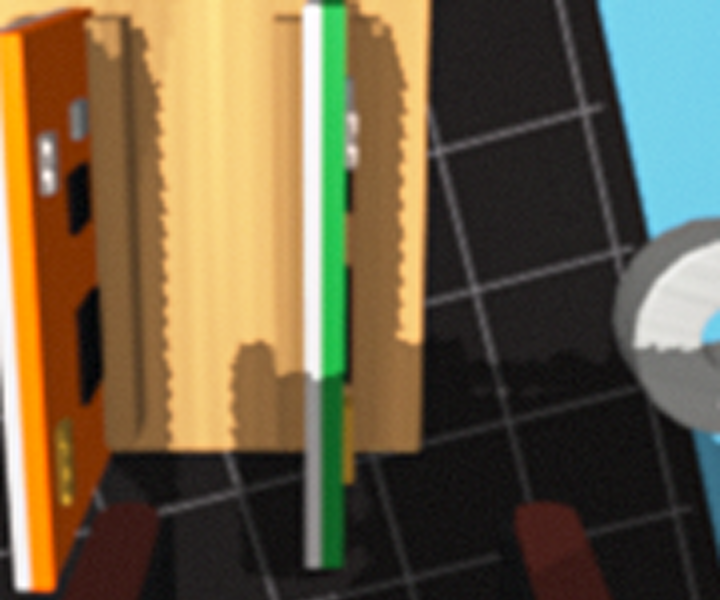

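The green top edge is seen square on: in the crop it spans columns 303-346, near end at row 568 and far end at row 4. In full-image pixels the ends are (281,262) and (281.2,121).

```bash
python3 - <<'E'
from h import *
w1,w2,b,s=load('w1'),load('w2'),load('side1'),load('scene1')
n2,f2=(281.1,262),(281.1,121)
for z in (98,):
    N,F=onz(w2,n2,z),onz(w2,f2,z);print(N,F,(N+F)/2,np.linalg.norm(F-N),np.arctan2(F[0]-N[0],F[1]-N[1]))
print('tri',tri((w2,n2),(s,(391,217)),(b,(257,155))),tri((w2,f2),(s,(463,236)),(b,(246,133))))
print('tri w',tri((w2,n2),(w1,(318.5,280))),tri((w2,f2),(w1,(321,136.5))))
o=ctrl.get_obs();c=(N+F)/2;print(totool(np.r_[c,85]-o['ee_pos']),Ro.from_rotvec(o['orientation']).as_matrix()[:2,0])
E
```

```text
[580.35140439 224.7416531 ] [613.23678912 341.31737205] [596.79409675 283.02951257] 121.12533499263806 0.27494999800431624
tri [581.65852412 219.87197221  94.24304806] [612.85149948 341.09968339  87.83410804]
tri w [578.93570525 219.92249333  87.53938873] [613.68743908 340.604833    50.93205486]
[  3.70778072  -1.86816329 154.48851229] [0.26871976 0.9632184 ]
```

In the tool's units: 35 mm / 200 = 0.175, 3.7 mm / 200 = 0.0185.

```bash
python3 jog.py '[{"dx":0.0185, "dy":-0.0095, "dz":0.15}, {"dz":0.175}, {"dz":0.175}, {"dz":0.15}, {"dz":0.1}]'; python3 jog.py '[{"dz":0.0375}, {}, {}, {}]'
python3 - <<'E'
from h import *
for n in('scene','wrist'):
  w=snap(n,'g1'+n)
a=load('g1wrist')['img'];cv2.imwrite('pics/g1.png',a[:,:,::-1])
E
```

```text
t: 3.02
ee_pos: [594.7, 283.2, 86.5]
orientation: [-2.5, -1.901, 0.006]
ft_force: [-0.7, -0.6, -0.2]
width: 39.7
grasp_force: 0.0
t: 3.35
ee_pos: [598.0, 283.9, 84.0]
orientation: [2.502, 1.899, 0.004]
ft_force: [1.4, -0.1, 0.1]
width: 39.9
grasp_force: 0.0
```

View pics/g1.png

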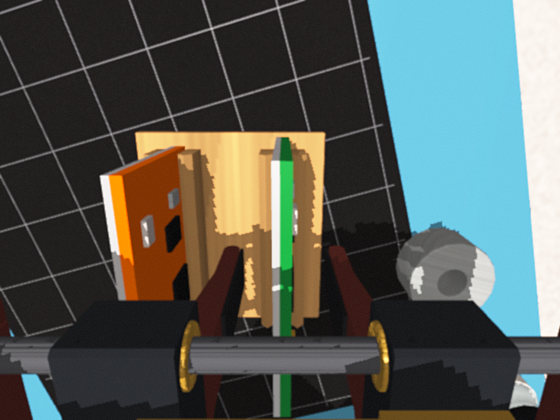

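The fingers straddle the green board near its middle, with the board's top edge at columns 272-293 and clear gaps on both sides. I'll close on it and lift.

In the tool's units: -30 mm / 200 = -0.15, -25 mm / 200 = -0.125.

```bash
python3 jog.py '[{}, {}, {}, {}, {}]' 0;python3 jog.py '[{"dz":-0.025}, {"dz":-0.075}, {"dz":-0.125}, {"dz":-0.15}, {"dz":-0.125}]'; python3 jog.py '[{"dz":-0.125}, {"dz":-0.125}, {}, {}]'
python3 - <<'E'
from h import *
o=ctrl.get_obs();print(o['ee_pos'],o['qpos']);c=np.array([480,-140,240]);print(totool(c-o['ee_pos']))
E
```

```text
t: 3.87
ee_pos: [597.1, 283.1, 82.3]
orientation: [2.503, 1.898, 0.0]
ft_force: [-0.7, -0.2, 0.5]
width: 10.3
grasp_force: 0.0
t: 4.28
ee_pos: [597.1, 283.1, 184.6]
orientation: [2.503, 1.898, 0.001]
ft_force: [-0.2, 0.8, -2.6]
width: 7.6
grasp_force: 30.0
t: 4.62
ee_pos: [597.7, 283.4, 234.4]
orientation: [2.502, 1.898, 0.006]
ft_force: [-0.1, -0.2, -3.1]
width: 7.5
grasp_force: 30.0
[597.73948997 283.41295242 234.40341385] [4.24753106e-01 4.80394661e-01 1.55041254e+00 1.17054094e-05
 1.10700534e+00 6.97708544e-01]
[-439.46262719    0.78251224   -6.66517293]
```

In the tool's units: -36 mm / 200 = -0.18, -6 mm / 200 = -0.03.

```bash
python3 jog.py '[{"dx":-0.18, "dy":-0.03, "dz":-0.005}, {"dx":-0.18, "dy":-0.03, "dz":-0.005}, {"dx":-0.18, "dy":-0.03, "dz":-0.005}, {"dx":-0.18, "dy":-0.03, "dz":-0.005}, {"dx":-0.18, "dy":-0.03, "dz":-0.005}]';python3 jog.py '[{"dx":-0.18, "dy":-0.03}, {"dx":-0.18, "dy":-0.03}, {"dx":-0.18, "dy":-0.03}, {"dx":-0.18, "dy":-0.03}, {"dx":-0.18, "dy":-0.03}]';python3 jog.py '[{}, {}, {}]'
python3 - <<'E'
from h import *
w=snap('wrist','r1');cv2.imwrite('pics/r1.png',cv2.resize(w['img'][:,:,::-1],(800,600),interpolation=cv2.INTER_CUBIC))
snap('scene','r1s');snap('side','r1b')
E
```

```text
t: 5.03
ee_pos: [517.3, 116.3, 235.4]
orientation: [-2.501, -1.898, 0.005]
ft_force: [0.5, -1.0, -2.7]
width: 8.1
grasp_force: 30.0
t: 5.45
ee_pos: [440.0, -48.5, 235.8]
orientation: [-2.501, -1.898, 0.003]
ft_force: [0.2, -0.4, -2.3]
width: 7.7
grasp_force: 30.0
t: 5.7
ee_pos: [441.8, -47.3, 236.5]
orientation: [-2.503, -1.896, 0.001]
ft_force: [0.4, 0.5, -2.2]
width: 7.5
grasp_force: 30.0
```

View pics/r1.png

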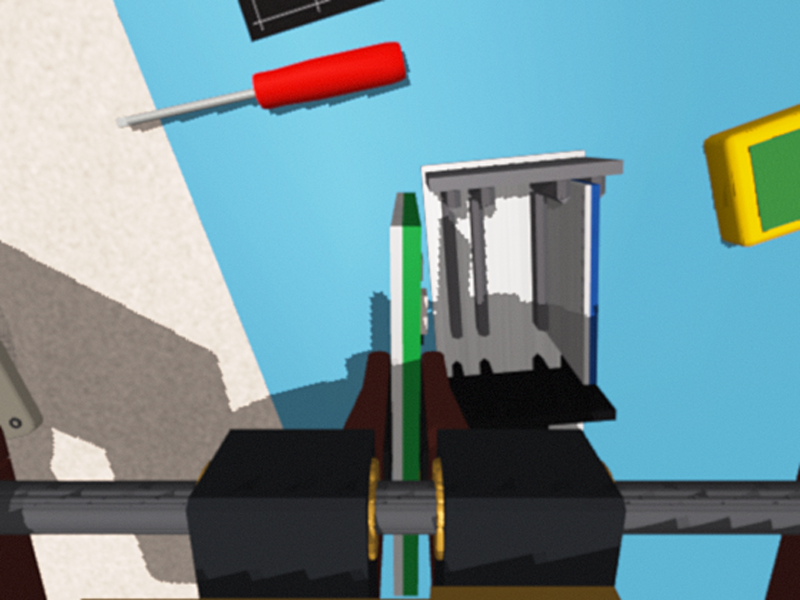

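The wrist view shows the rack right of the held board. Its grey fixed end runs from (424,172) to (622,160), the empty slot is between columns 447 and 490, and the rack is turned a few degrees from the tool. A zoomed montage of the three views will give the points for a pose fit.

```bash
python3 - <<'E'
from h import *
C=np.zeros((600,800,3),np.uint8)
def put(tag,c0,r0,w,h,k,x,y):
    a=cv2.resize(load(tag)['img'][r0:r0+h,c0:c0+w],None,fx=k,fy=k,interpolation=cv2.INTER_CUBIC);C[y:y+a.shape[0],x:x+a.shape[1]]=a
put('side1',250,208,120,150,3,0,0)
put('scene1',125,150,160,90,2.5,380,0)
put('r1',290,100,150,125,2.8,380,240)
cv2.imwrite('pics/m1.png',C[:,:,::-1])
E
```

```text
(no output)
```

View pics/m1.png

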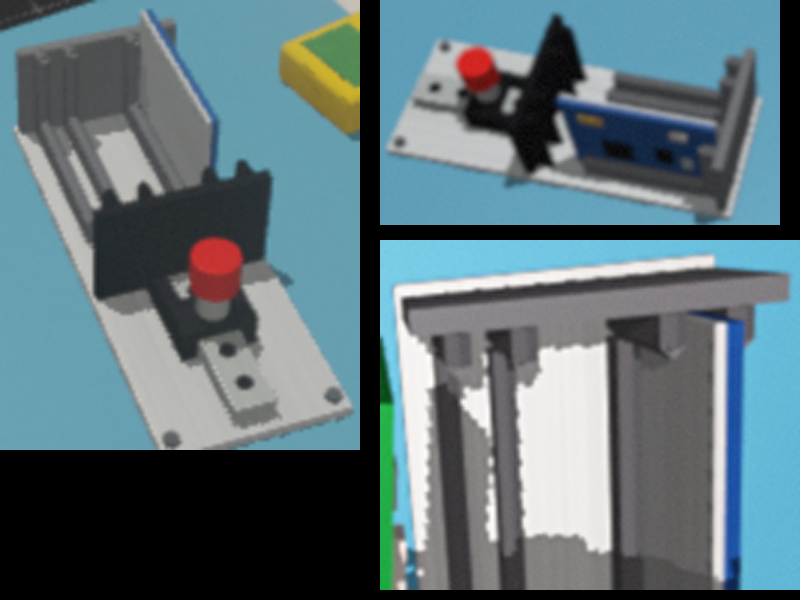

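```bash
cat > fit.py <<'E'
from h import *
from scipy.optimize import least_squares
f={'side1':lambda x,y:(250+x/3,208+y/3),'scene1':lambda x,y:(125+(x-380)/2.5,150+y/2.5),'r1':lambda x,y:(290+(x-380)/2.8,100+(y-240)/2.8)}
obs=[('side1',(352,410),(58,-220,8)),('side1',(216,252),(0,-145,76)),('scene1',(439,40),(-58,-220,8)),('scene1',(387,152),(58,-220,8)),('scene1',(733,216),(58,75,8)),('scene1',(474,59),(0,-145,76)),('r1',(396,286),(-58,75,8)),('r1',(715,256),(58,75,8))]
D={k:load(k) for k in f}
def res(p,names=f):
    R=Ro.from_euler('z',p[2]).as_matrix();return np.concatenate([proj(D[k],R@np.array(X)+[p[0],p[1],p[3]])-f[k](*m) for k,m,X in obs if k in names])
for nm in (f,['side1','scene1'],['r1']):
    z=nm is f
    s=least_squares(lambda p:res(np.r_[p,0] if not z else p,nm),[523,-70,-0.27]+([0] if z else []),loss='soft_l1')
    p=s.x;print(np.round(p,3));
    if z: print(np.round(res(p).reshape(-1,2),1).tolist())
    c,n=np.cos(p[2]),np.sin(p[2]);print(' near slot',p[0]-32*c,p[1]-32*n)
print('knob',tri(('side1' and D['side1'],f['side1'](216,252)),(D['scene1'],f['scene1'](474,59))))
E
python3 fit.py
```

```text
[ 5.13597e+02 -7.29630e+01 -1.83000e-01 -1.79400e+00]
[[-0.1, -1.5], [-0.3, 0.8], [-0.3, -0.2], [-0.9, -0.9], [-1.3, 0.8], [-0.2, 1.3], [-0.4, -0.2], [-0.1, -0.4]]
 near slot 482.1298090853988 -67.14604203283376
[ 5.12735e+02 -7.18300e+01 -1.75000e-01]
 near slot 481.2243705111057 -66.25490500892936
[ 5.13387e+02 -7.31760e+01 -1.84000e-01]
 near slot 481.9271050671797 -67.32105906214908
knob [ 486.82117062 -215.58196764   76.59129201]
```

In the tool's units: -0.089 rad / 4 = -0.0223.

```bash
python3 jog.py '[{"wz":-0.0223}, {}, {}]'; python3 - <<'E'
from h import *
o=ctrl.get_obs();print(Ro.from_rotvec(o['orientation']).as_matrix()[:2,1],totool(np.array([481.9,-68.2,190])-o['ee_pos']))
E
```

```text
t: 6.1
ee_pos: [442.4, -46.6, 237.0]
orientation: [-2.416, -2.007, 0.0]
ft_force: [-0.5, 0.2, -3.4]
width: 8.0
grasp_force: 30.0
[ 0.9830305  -0.18344199] [-14.01635539  42.7625366   47.00268545]
```

In the tool's units: 24 mm / 200 = 0.12, 23 mm / 200 = 0.115.

```bash
python3 jog.py '[{"dx":-0.035, "dy":0.105}, {"dx":-0.035, "dy":0.1075}, {"dz":0.12}, {"dz":0.115}, {}]'; python3 jog.py '[{}, {}, {}]'; python3 - <<'E'
from h import *
w=snap('wrist','r2');cv2.imwrite('pics/r2.png',cv2.resize(w['img'][20:320,160:460,::-1],(600,600),interpolation=cv2.INTER_CUBIC))
p=[513.4,-73.1,0,-.183];R=Ro.from_euler('z',p[3]).as_matrix()
for X in [(-58,75,8),(58,75,8),(-32,49,83),(-32,63,83),(-38,49,83),(-26,49,83),(-38,50,30),(-26,50,30),(32,0,98),(-32,76-16,8)]: print(X,np.round((proj(w,R@np.array(X)+p[:3])-[160,20])*2))
E
```

```text
t: 6.52
ee_pos: [479.3, -68.2, 186.7]
orientation: [-2.414, -2.003, 0.007]
ft_force: [-2.1, 0.2, -2.7]
width: 8.0
grasp_force: 30.0
t: 6.77
ee_pos: [482.2, -68.9, 191.5]
orientation: [2.415, 2.007, 0.002]
ft_force: [0.3, 0.4, -2.8]
width: 8.0
grasp_force: 30.0
(-58, 75, 8) [187. 169.]
(58, 75, 8) [448. 168.]
(-32, 49, 83) [246. 249.]
(-32, 63, 83) [246. 208.]
(-38, 49, 83) [229. 249.]
(-26, 49, 83) [263. 249.]
(-38, 50, 30) [231. 231.]
(-26, 50, 30) [260. 231.]
(32, 0, 98) [427. 393.]
(-32, 60, 8) [245. 203.]
```

View pics/r2.png

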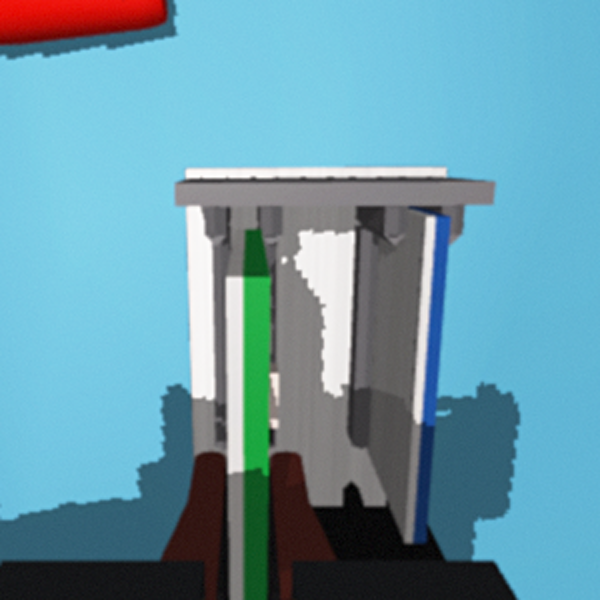

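The rack fit lands on the picture: the predicted base corners (187,169) and (448,168) match what is seen. The held board's far end reads top centre (249,277) and bottom about (250,230) in the crop, so I'll compare it with the slot in the rack frame.

```bash
python3 - <<'E'
from h import *
w=load('r2');p=np.array([513.4,-73.1]);R=Ro.from_euler('z',-.183).as_matrix()[:2,:2]
print(w['obs']['ee_pos'])
for uv,z in [((249,277),206),((250,230),116),((263,230),116),((425,393),98),((246,208),83)]:
    for dz in(0,4): print(uv,z+dz,R.T@(onz(w,np.array(uv)/2+[160,20],z+dz)-p))
print('tcp in rack',R.T@(w['obs']['ee_pos'][:2]-p))
print(totool(np.r_[R@[-32,-1]+p,82]-ctrl.get_obs()['ee_pos']))
E
```

```text
[482.23610642 -68.89844863 191.46919312]
(249, 277) 206 [-31.54472165  58.87443495]
(249, 277) 210 [-31.56789646  59.52237432]
(250, 230) 116 [-30.70190708  58.68397571]
(250, 230) 120 [-30.73088934  59.07191684]
(263, 230) 116 [-26.73639343  58.67547416]
(263, 230) 120 [-26.8370336   59.06356891]
(425, 393) 98 [31.21888105  0.09359618]
(425, 393) 102 [30.15729737  1.43148893]
(246, 208) 83 [-31.84694981  63.01266592]
(246, 208) 87 [-31.85416517  63.2822038 ]
tcp in rack [-31.40812397  -1.53981992]
[  0.5340276   -0.84267475 109.46757821]
```

In the tool's units: 20 mm / 200 = 0.1, 15 mm / 200 = 0.075.

```bash
python3 jog.py '[{"dx":0.0015, "dy":-0.0045, "dz":0.075}, {"dz":0.1}, {"dz":0.1}, {"dz":0.075}, {}]'; python3 jog.py '[{"dz":0.03}, {"dz":0.03}, {"dz":0.03}, {"dz":0.03}, {}]'; python3 jog.py '[{"dz":0.015}, {"dz":0.015}, {"dz":0.015}, {}]'
```

```text
t: 7.23
ee_pos: [479.5, -68.2, 118.8]
orientation: [-2.415, -2.006, 0.003]
ft_force: [-1.5, -0.1, -2.4]
width: 7.7
grasp_force: 30.0
t: 7.65
ee_pos: [480.3, -68.5, 95.5]
orientation: [-2.416, -2.008, 0.001]
ft_force: [-0.8, 0.9, -3.3]
width: 7.9
grasp_force: 30.0
t: 7.98
ee_pos: [480.3, -68.5, 86.7]
orientation: [-2.416, -2.008, 0.001]
ft_force: [-1.0, 0.3, -3.1]
width: 7.8
grasp_force: 30.0
```

In the tool's units: 1.5 mm / 200 = 0.0075.

```bash
python3 jog.py '[{"dz":0.0075}, {"dz":0.0075}, {}]'; python3 jog.py '[{"dz":0.005}, {"dz":0.005}, {}]';  python3 jog.py '[{"dz":0.0025}, {"dz":0.0025}, {}]'
```

```text
t: 8.23
ee_pos: [480.5, -68.5, 84.0]
orientation: [-2.416, -2.008, 0.0]
ft_force: [-0.2, 1.1, -2.4]
width: 7.7
grasp_force: 30.0
t: 8.48
ee_pos: [480.9, -68.4, 82.7]
orientation: [2.416, 2.008, 0.001]
ft_force: [-1.6, 1.4, 4.7]
width: 8.2
grasp_force: 30.0
t: 8.73
ee_pos: [480.9, -68.3, 82.7]
orientation: [2.416, 2.008, 0.001]
ft_force: [-5.0, 3.6, 17.7]
width: 7.9
grasp_force: 30.0
```

The board met the slot floor at TCP 82.7, against 82.3 when picked up, so it is seated. I'll relieve the push, let go and rise.

In the tool's units: -0.7 mm / 200 = -0.0035.

```bash
python3 jog.py '[{"dz":-0.0035}, {}]'; python3 jog.py '[{}, {}, {}, {}]' 40; python3 jog.py '[{"dz":-0.075}, {"dz":-0.15}, {"dz":-0.175}, {"dz":-0.175}, {"dz":-0.1}]' 50;python3 jog.py '[{"dx":-0.1}, {"dx":-0.1}, {}, {}]'
python3 - <<'E'
from h import *
w=snap('wrist','k1');s=snap('side','k1b');snap('scene','k1s')
a=cv2.resize(w['img'][:,100:500],None,fx=1.1,fy=1.1,interpolation=cv2.INTER_CUBIC)
b=cv2.resize(s['img'][195:365,230:380],None,fx=2.4,fy=2.4,interpolation=cv2.INTER_CUBIC)
C=np.zeros((470,800,3),np.uint8);C[:462,:440]=a;C[:408,440:800]=b;cv2.imwrite('pics/k1.png',C[:,:,::-1])
p=[513.4,-73.1,0];R=Ro.from_euler('z',-.183).as_matrix();ob=w['obs'];print(ob['t'],ob['ee_pos'])
for X in [(-32,60,98),(-32,-60,98),(0,-145,76)]: print(X,np.round((proj(w,R@np.array(X)+p)-[100,0])*1.1),np.round((proj(s,R@np.array(X)+p)-[230,195])*2.4)+[440,0])
E
```

```text
t: 8.9
ee_pos: [480.9, -68.4, 82.7]
orientation: [2.416, 2.007, 0.001]
ft_force: [-2.0, 2.3, 10.3]
width: 7.7
grasp_force: 30.0
t: 9.23
ee_pos: [480.7, -68.5, 81.8]
orientation: [2.416, 2.008, -0.0]
ft_force: [-0.1, 0.4, -0.1]
width: 31.1
grasp_force: 0.0
t: 9.65
ee_pos: [481.7, -68.7, 220.1]
orientation: [2.414, 2.006, 0.004]
ft_force: [0.5, -0.3, -0.4]
width: 50.3
grasp_force: 0.0
t: 9.98
ee_pos: [473.0, -108.2, 216.8]
orientation: [-2.418, -2.005, -0.0]
ft_force: [-0.3, 0.9, 0.2]
width: 50.0
grasp_force: 0.0
10.0333 [ 473.03718221 -107.68573646  216.58534936]
(-32, 60, 98) [204.  74.] [532.  52.]
(-32, -60, 98) [204. 253.] [580. 144.]
(0, -145, 76) [243. 339.] [660. 233.]
```

View pics/k1.png

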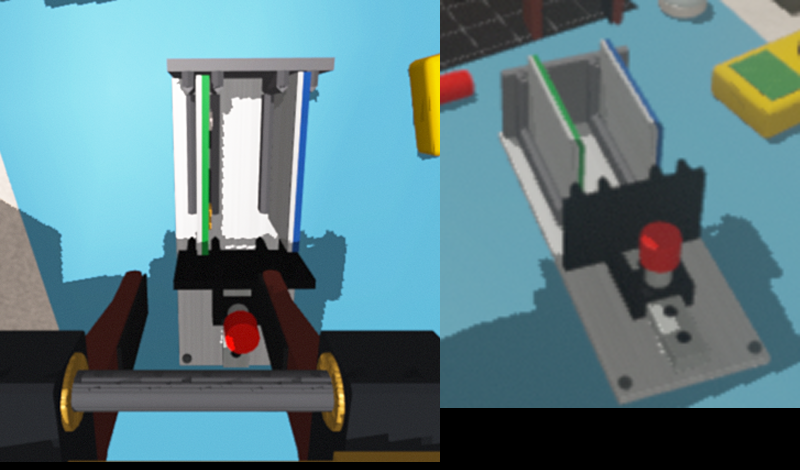

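The green board stands upright in the near slot, with its top ends at (204,75) and (203,253) in the left panel, as predicted. The knob top is at about (240,337), also on the fit and the two-view triangulation (486.8,-215.6,76.6). Next I move over the knob.

In the tool's units: -36 mm / 200 = -0.18, -6 mm / 200 = -0.03.

```bash
python3 jog.py '[{"dx":-0.18, "dy":-0.03}, {"dx":-0.18, "dy":-0.03}, {"dx":-0.18, "dy":0.03}, {}, {}]'; python3 - <<'E'
from h import *
print(totool(np.array([487,-215.7,61.5])-ctrl.get_obs()['ee_pos']))
E
```

```text
t: 10.55
ee_pos: [447.6, -213.6, 216.5]
orientation: [-2.418, -2.005, 0.0]
ft_force: [0.0, 1.0, -0.1]
width: 49.9
grasp_force: 0.0
[  5.23566959  39.19532279 154.99441179]
```

In the tool's units: 30 mm / 200 = 0.15, 20 mm / 200 = 0.1.

```bash
python3 jog.py '[{"dx":0.026, "dy":0.1}, {"dy":0.096}, {}, {"dz":0.15}, {"dz":0.15}]'; python3 jog.py '[{"dz":0.15}, {}, {}]'; python3 - <<'E'
from h import *
print(totool(np.array([487,-215.7,61.5])-ctrl.get_obs()['ee_pos']))
w=snap('wrist','k2');s=snap('side','k2b')
C=np.zeros((420,800,3),np.uint8);C[:,:400]=w['img'][:,80:480];C[:400,400:800]=cv2.resize(s['img'][200:360,240:400],(400,400),interpolation=cv2.INTER_CUBIC);cv2.imwrite('pics/k2.png',C[:,:,::-1])
E
```

```text
t: 10.97
ee_pos: [488.2, -213.9, 157.3]
orientation: [2.412, 2.008, 0.002]
ft_force: [0.7, -0.8, -0.8]
width: 50.1
grasp_force: 0.0
t: 11.22
ee_pos: [485.7, -213.3, 125.8]
orientation: [-2.412, -2.007, 0.003]
ft_force: [-0.1, -0.0, -0.2]
width: 50.4
grasp_force: 0.0
[-2.24379576  1.99529766 64.30145652]
```

View pics/k2.png

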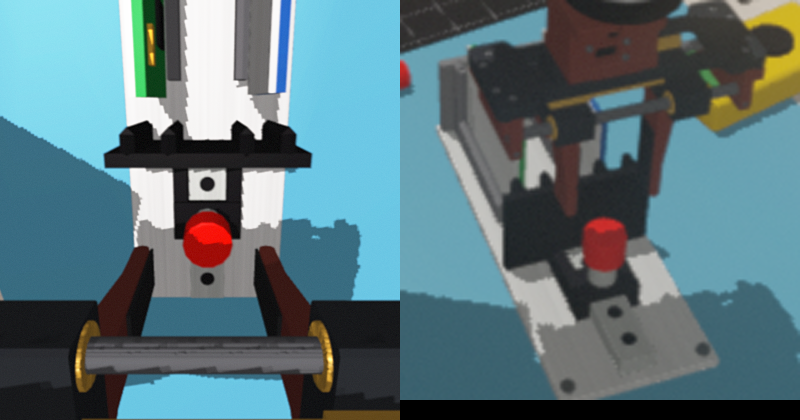

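The knob is at (207,243), midway between the fingers (about 150 and 262), with room for both. I'll go down and close.

In the tool's units: 20 mm / 200 = 0.1, 15 mm / 200 = 0.075.

```bash
python3 jog.py '[{"dx":-0.01, "dy":0.0075, "dz":0.075}, {"dz":0.1}, {"dz":0.1}, {"dz":0.0475}, {}]'; python3 jog.py '[{}, {}]'; python3 jog.py '[{}, {}, {}, {}, {}]' 0; python3 jog.py '[{}, {}]'
```

```text
t: 11.73
ee_pos: [488.0, -216.9, 62.2]
orientation: [-2.415, -2.008, 0.001]
ft_force: [-0.4, 0.6, -0.6]
width: 49.9
grasp_force: 0.0
t: 11.9
ee_pos: [489.2, -217.6, 63.8]
orientation: [2.415, 2.007, 0.001]
ft_force: [0.5, -0.3, -0.5]
width: 50.1
grasp_force: 0.0
t: 12.32
ee_pos: [486.8, -216.9, 62.8]
orientation: [-2.414, -2.007, 0.002]
ft_force: [-6.2, 0.0, 9.4]
width: 29.3
grasp_force: 30.0
t: 12.48
ee_pos: [486.8, -216.9, 62.8]
orientation: [-2.414, -2.007, 0.002]
ft_force: [-5.2, -0.6, 7.7]
width: 29.0
grasp_force: 30.0
```

In the tool's units: -5 mm / 200 = -0.025, -4 mm / 200 = -0.02.

```bash
python3 jog.py '[{"dy":0.005, "dz":-0.025}, {"dz":-0.025}, {"dz":-0.02}, {}, {}]'
```

```text
t: 12.9
ee_pos: [486.9, -216.7, 75.7]
orientation: [-2.413, -2.006, 0.004]
ft_force: [-5.8, -0.0, -4.4]
width: 29.6
grasp_force: 30.0
```

Careful with the scale: shifts go in shares of 20 cm and turns go in shares of 4 rad. That gives: 1.5 mm / 200 = 0.0075, -1 mm / 200 = -0.005.

```bash
python3 jog.py '[{"dz":-0.005}, {"dy":0.0075}, {}]'; python3 jog.py '[{"dx":0.025}, {"dx":0.025}, {"dx":0.025}, {}]'; python3 jog.py '[{"dx":0.02}, {"dx":0.02}, {"dx":0.01}, {}, {}]'; python3 - <<'E'
from h import *
print(Ro.from_euler('z',.183).apply(ctrl.get_obs()['ee_pos']-np.array([486.8,-216.9,62.8])))
E
```

```text
t: 13.15
ee_pos: [487.1, -216.5, 76.1]
orientation: [-2.411, -2.004, 0.006]
ft_force: [-8.8, -1.5, -4.7]
width: 29.5
grasp_force: 30.0
t: 13.48
ee_pos: [489.9, -201.1, 76.0]
orientation: [-2.41, -2.004, 0.006]
ft_force: [-7.3, 2.4, -5.0]
width: 29.4
grasp_force: 30.0
t: 13.9
ee_pos: [491.7, -191.5, 76.0]
orientation: [-2.41, -2.004, 0.006]
ft_force: [-7.2, 2.4, -5.8]
width: 29.4
grasp_force: 30.0
[ 0.15938179 25.81701936 13.22347959]
```

In the tool's units: -2 mm / 200 = -0.01, -0.8 mm / 200 = -0.004.

```bash
python3 jog.py '[{"dx":-0.004, "dy":-0.01}, {}]'; python3 jog.py '[{"dz":0.02}, {"dz":0.02}, {"dz":0.015}, {}]'; python3 jog.py '[{"dz":0.01}, {"dz":0.0075}, {}, {}]'; python3 - <<'E'
from h import *
print(Ro.from_euler('z',.183).apply(ctrl.get_obs()['ee_pos']-np.array([486.8,-216.9,62.8])))
E
```

```text
t: 14.07
ee_pos: [491.3, -192.6, 76.6]
orientation: [-2.413, -2.006, 0.003]
ft_force: [-4.2, 3.3, -6.0]
width: 29.6
grasp_force: 30.0
t: 14.4
ee_pos: [491.3, -192.6, 65.4]
orientation: [-2.413, -2.005, 0.003]
ft_force: [-5.0, 2.1, -3.4]
width: 29.2
grasp_force: 30.0
t: 14.73
ee_pos: [491.3, -192.7, 62.9]
orientation: [-2.413, -2.006, 0.003]
ft_force: [-7.3, 3.8, 2.6]
width: 29.5
grasp_force: 30.0
[ 0.04389756 24.58837331  0.10019941]
```

The pin is back at its home height with the end moved about 24.6 mm. I'll press lightly, then check the boards and the end.

In the tool's units: 0.6 mm / 200 = 0.003.

```bash
python3 jog.py '[{"dz":0.003}, {}, {}, {}]'; python3 - <<'E'
from h import *
w=snap('wrist','e1');s=snap('side','e1b')
C=np.zeros((420,800,3),np.uint8);C[:,:400]=w['img'][:,80:480];C[:400,400:800]=cv2.resize(s['img'][200:360,240:400],(400,400),interpolation=cv2.INTER_CUBIC);cv2.imwrite('pics/e1.png',C[:,:,::-1])
E
```

```text
t: 15.07
ee_pos: [491.4, -192.8, 62.8]
orientation: [-2.413, -2.006, 0.003]
ft_force: [-8.6, 3.4, 9.2]
width: 29.6
grasp_force: 30.0
```

View pics/e1.png

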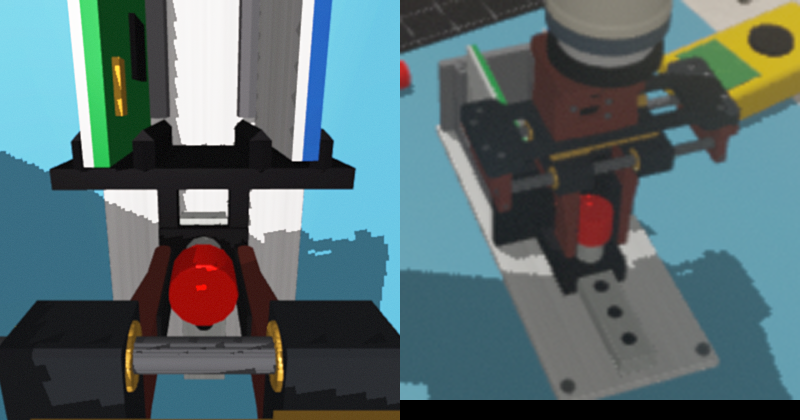

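The green and blue board edges sit in the comb grooves, at about (97,165) and (305,160). Three free holes show behind the foot, so the pin is in the last one, and the knob is still gripped. Handing in.

```bash
python3 -c "
from workcell import ctrl
print(ctrl.close_job())"
```

```text
the job is handed in; nothing more can be done
None
```

The job is handed in at about 15 s: the green board stands released in the near slot, and the movable end is about 25 mm closer with its grooves on the board edges. The pin measures home in that hole with the red knob still gripped; the hand-in gave no verdict, so whether it passed is not known.

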